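# Set the former bar on the bend line and clamp it

## Robot

A 6-joint arm with a two-finger parallel gripper is mounted at the origin on a cart in front of the work surface, level with it; the furniture and walls round the work are solid. World frame = base frame: x ahead of the robot, y to its left, z up, the work surface at z = 0. Lengths are in m, angles in rad, forces in N, time in s.
With the tool pointing down it reaches from about 0.375 to 0.75 m from the base axis. Payload 9 kg.
Tool frame: the origin (TCP) lies on the centre line of the jaws, within the pads' length; the fingertips stand manip.nose_length ahead of it and the grasp point (between the pads) lies 6 mm ahead of it (manip.nose_length is the distance from the TCP to the fingertips, in m); x points along the fingers, y is the direction in which the jaws open and shut, and the axes are right-handed (so a half turn about x gives the same grasp; the last joint's range is limited). The gripper opens to 85 mm and grips with 20 to 120 N. Pads are 22 mm wide; open, the fingers measure 114 mm over their backs; the gripper's body (76 mm by 85 mm) begins 54 mm behind the grasp point. The pads swing forward as they close: fully open they stand 13 mm farther back than shut.
Start: joints at [-1.366, 0.104, 0.097, 1.564, 0, 1.353], TCP at [0.246, -0.547, 0.256] pointing down, gripper open.
Joint ranges: [-2.99, 2.99], [-0.84, 1.86], [-1.1, 1.16], [-1.84, 2.11], [-1.51, 1.56], [-3.14, 3.14]. Speed limits (rad/s): [2.22, 2.22, 2.57, 3.14, 3.14, 3.14].

## Interface

Orientations are given as a unit quaternion [x, y, z, w].
In Python, from cell import manip gives the robot as it stands. The module is installed in compiled form; this text tells all that it offers.
- The arm moves only by the tool carry_out, never from a script. Its argument "motion" is a list of rows, each a list of 7 numbers: the shift along the tool's x, y, z in m, then the turn, a rotation vector about the tool's x, y, z in rad, then the closure, from 0 (fully open) to 1 (shut). In form: [[x, y, z, rx, ry, rz, gripper], ...]. A call has exactly 5 rows; each row shifts and turns the commanded pose from where the row before left it, along the tool's axes as they then stand; what a row does not reach is not made up. A row lasts 1/10 s, in which the tool goes at most 50 mm and 8.59 degrees, less where a joint would pass 70% of its speed; a pose out of reach is approached as far as the arm can. A call is refused whole if a number of a shift passes 0.05 or a number of a turn 0.15, either way. A call with a gripper value outside its range is refused whole. The fingers move at their own pace and stop on an object; "squeeze" is the grip in N (left out, the last holds). Time passes only in rows, so rows that do not move let the fingers close, or fill a call up. It gives the time, the measured TCP pose, the force and the opening at its end, in the units of the state.
- manip.read_state(): the state, without advancing time (a new reading comes with each control period).
- manip.camera(name): name is "scene" or "top"; returns a dict with "color" (480x640x3 uint8, blue, green, red), "fx", "fy", "cx", "cy" (pixels), "R" (3x3) and "t" (3): a world point X has camera coordinates R X + t. Camera axes: x right, y down, z forward; pixel columns grow to the right and rows downward; lengths in m; the calibration is good to about 2 mm. A picture is of the moment at which its call begins. There is no depth.
- manip.job_done(): hands the job in, once; it reports no verdict.
The state is a dict: "clock": time; "joint_positions": joint angles; "joint_velocities": joint speeds; "joint_torque": joint torques, N m; "ee_pos": TCP position; "orientation": TCP orientation; "wrist_force": force on the tool from outside, world axes, zero at the start; "wrist_torque": the same for the moment, N m; "width": finger opening in m.
Only numpy, scipy, OpenCV 4.12 (cv2) and the standard library are available. Lean on these libraries where they do the work, as an engineer would, in place of code of your own. Each camera call takes 0.05 s, during which the arm holds its last target.

## Task

Set up this bend with light pushes of the fingertips: roll the loose round steel bar over the aluminium sheet until it lies along the white line scribed in the blue band, take your fingers off so that it stays there by itself, and then push the red handle of the toggle clamp all the way down so that the clamp's rubber foot holds the bar on the line. Only push, never lift the bar off the sheet, and leave the tools lying round the board as they are.

Things in the scene. Friction and masses are not known exactly. Their poses are not given: they have to be found in the camera images.
- bending_board: Plywood board 320 x 170 x 18 mm, fixed on the bench, carrying a sheet and a toggle clamp. Origin: on the bench straight under the middle of the scribed line; z up; x across the line towards the clamp (the way the bar must roll, roughly to the robot's right), y along the line. Board: x -140 to 180, y +-85 mm. Clamp cheeks: x 88 to 162, y +-13 mm, up to 78 mm above the bench.
- bend_line (a point): Middle of the white scribed line, on the aluminium sheet's top (20 mm above the bench). The line runs along y, 150 mm long, in a 26 mm wide blue band; x points towards the clamp, z up. The sheet reaches from x -130 to 45, y +-75 mm. Two screw heads 4 mm high stand on it at x 34, y +-55 mm.
- former_bar: Loose round dark steel bar, diameter 30, length 110 mm, 0.45 to 0.75 kg, lying on the sheet 65 to 95 mm short of the line, up to 0.04 rad askew. Origin: middle of the bar, on its axis, 35 mm above the bench; y along the bar; x and z turn as it rolls (z starts upward). Its top is 50 mm above the bench. It rolls easily but soon stops by itself.
- clamp_handle (a joint): Red clamp handle, rad: 0 = open (points up, leaning 26 degrees from vertical away from the bar), 1.12 = clamped (level, pointing along the board's +x), stop at 1.15. Starts at 0 to 0.1. Hinge along the board's y axis at x 150, y 0, 62 mm above the bench; 130 mm long, the last 90 mm is the grip, 19 mm thick. It stays where it is left (friction 0.1 N m); 2 to 5 N at the grip moves it.
- handle_press (a point): Point on the axis of the red grip, 100 mm from the handle's hinge: a good place to press. The grip's surface is 9.5 mm from it. It moves with the handle; x points along the handle to its free end, and z is square to it, on the side to press (towards the bar while open, up when clamped).
- clamp_foot: Black springy rubber foot, 19 mm wide, at the end of the clamp's 100 mm arm, whose hinge is at the board's x 100, y 0, 62 mm above the bench. Origin 17.5 mm from the face that meets the bar; z points away from that face. Open, the arm stands up leaning slightly back, top about 175 mm above the bench; as the handle goes down it swings onto the line and presses the bar with about 5 N.
- try_square: Joiner's try square, 170 x 100 x 25 mm, lying past the end of the board where the bar starts; to be left alone. Origin under its middle.
- screwdriver_red: Screwdriver with a red handle, 216 mm long, 28 mm thick, lying close along the board on the side away from the robot; to be left alone. Origin under its middle.
- pencil: Red pencil, 166 mm long, 8 mm thick, lying on the bench by the clamp end of the board, on the robot's side; to be left alone. Origin under its middle.
- mallet: Wooden mallet, 303 mm long, head 105 x 68 x 73 mm, lying beside the board on the side away from the robot; to be left alone. Origin under its middle.

How it is judged:
By the outcome, as a careful person would: the job done as asked, in the order asked, and still so for the second after the job is handed in, with the robot touching nothing.
It also fails if it takes over 61 s, if anything falls off the work surface, if the arm or the gripper's body presses on something with over 40 N, if the wrist force passes 120 N, or if a joint passes its speed limit or range.

## Working session

There is one attempt and no reset: what is moved stays moved. The work goes in short steps, Python scripts to look and compute and a tool call to move; the robot and the scene stay as the last step left them, time stands still between calls to the robot, and variables do not carry over. Pictures are saved under pics/ and viewed, and the job is handed in when it is done.

Besides the shell and the picture viewer there is one more tool, called after "Request:" by a JSON object that holds its "op" and its "data", one argument or row to a line. carry_out: Moves the arm, as the interface text tells. Its arguments: {"type":"object","properties":{"motion":{"type":"array"},"squeeze":{"type":"number"}},"required":["motion"]}

```bash
mkdir -p pics; python3 - <<'E'
from cell import manip
import cv2,json
s=manip.read_state()
for k,v in s.items(): print(k,v)
print(manip.nose_length)
for n in ("scene","top"):
    c=manip.camera(n); cv2.imwrite(f"pics/{n}0.png",c["color"])
    print(n,c["fx"],c["fy"],c["cx"],c["cy"],c["R"],c["t"])
E
```

```text
clock 0.0
joint_positions [-1.36570651e+00  1.04665746e-01  9.64221275e-02  1.56393456e+00
  2.64988571e-05  1.35305092e+00]
joint_velocities [ 0.00018425  0.00018869 -0.0005476  -0.00241084  0.00034444 -0.00010402]
joint_torque [ 1.33192821e-04 -5.56949079e+01  5.03636634e+01  1.75915402e-02
 -4.74670123e-04 -9.73637725e-06]
ee_pos [ 0.24613078 -0.54683224  0.25551603]
orientation [ 0.69137493  0.14887209 -0.69135001  0.14789511]
wrist_force [0.31216168 0.70015077 0.70561326]
wrist_torque [0.01380953 0.02129695 0.04962284]
width 0.08556817901742678
0.025
scene 551.0090014040194 551.0090014040194 324.12933839286745 246.31861392676106 [[-0.60041602 -0.79960591 -0.01144514]
 [-0.53691044  0.41368461 -0.73524977]
 [ 0.59264473 -0.43531073 -0.67769963]] [0.40517124 0.3851284  0.89507611]
top 531.0722996259004 531.0722996259004 322.0216964041538 236.62779479389883 [[-0.02285638 -0.99972059  0.00602718]
 [-0.9929114   0.02199651 -0.11680372]
 [ 0.1166385  -0.00865416 -0.99313673]] [0.04406061 0.61542951 0.99613834]
```

View pics/scene0.png

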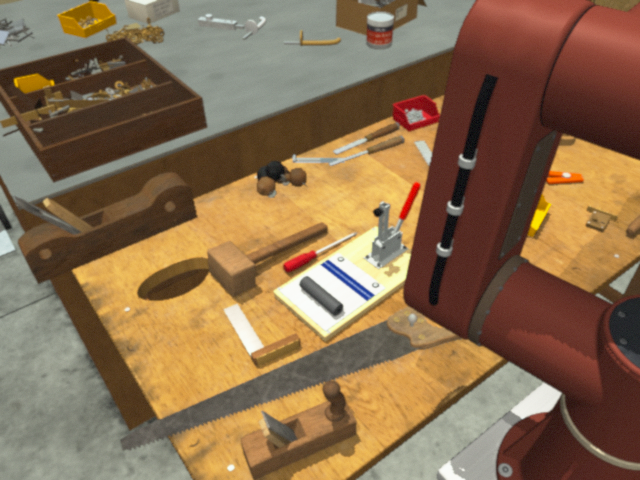

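View pics/top0.png

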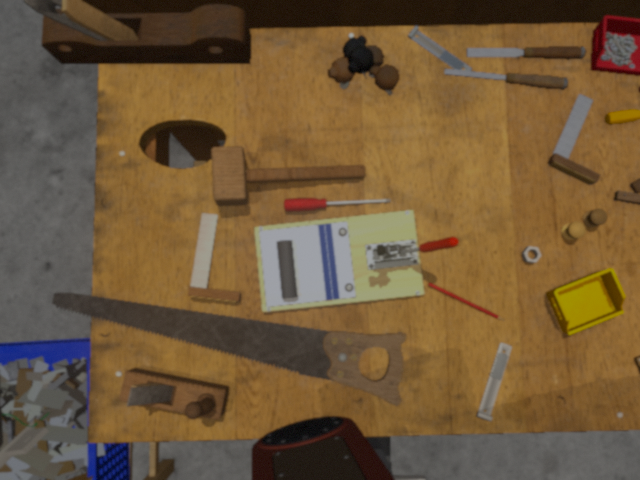

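The top view shows the board upright near pixel (340,260): bar around (288,268), blue band around (330,262), clamp around (395,253), red handle tip (455,242). The arm hides part of the clamp in the scene view. I'll measure from the top view.

```bash
cat > h.py <<'E'
import numpy as np, cv2
from cell import manip
def ray(c,px,z):
    R,t=np.array(c["R"]),np.array(c["t"]); C=-R.T@t
    px=np.atleast_2d(px).astype(float)
    d=np.c_[(px[:,0]-c["cx"])/c["fx"],(px[:,1]-c["cy"])/c["fy"],np.ones(len(px))]@R
    return C+d*((z-C[2])/d[:,2])[:,None]
def proj(c,X):
    p=np.atleast_2d(X)@np.array(c["R"]).T+c["t"]
    return np.c_[c["fx"]*p[:,0]/p[:,2]+c["cx"],c["fy"]*p[:,1]/p[:,2]+c["cy"]]
def zoom(img,x0,y0,w,h,name):
    k=min(800/w,600/h); cv2.imwrite(name,cv2.resize(img[y0:y0+h,x0:x0+w],None,fx=k,fy=k,interpolation=cv2.INTER_CUBIC))
E
python3 - <<'E'
from h import *
c=manip.camera("top"); im=c["color"]; print("C",-np.array(c["R"]).T@c["t"])
hsv=cv2.cvtColor(im,cv2.COLOR_BGR2HSV)
zoom(im,240,190,240,140,"pics/z1.png")
c2=manip.camera("scene"); zoom(c2["color"],260,170,200,150,"pics/z2.png")
m=cv2.inRange(hsv,(100,100,40),(130,255,255)); m[:, :250]=0;m[:,400:]=0;m[:200]=0;m[320:]=0
ys,xs=np.nonzero(m); print("blue",len(xs))
r=cv2.minAreaRect(np.c_[xs,ys].astype(np.float32)); b=cv2.boxPoints(r); print(r); print(ray(c,b,.02)[:,:2])
# bar dark low-sat
g=cv2.inRange(hsv,(0,0,0),(180,90,110)); g[:, :262]=0;g[:,312:]=0;g[:228]=0;g[308:]=0
n,l,st,ce=cv2.connectedComponentsWithStats(g); i=1+np.argmax(st[1:,4]); print(st[i],ce[i])
ys,xs=np.nonzero(l==i); r=cv2.minAreaRect(np.c_[xs,ys].astype(np.float32)); print(r); print(ray(c,cv2.boxPoints(r),.035)[:,:2])
# board: yellow + inside -> corners
rm=cv2.inRange(hsv,(0,150,100),(8,255,255))|cv2.inRange(hsv,(172,150,100),(180,255,255)); rm[:, :415]=0;rm[:,470:]=0;rm[:225]=0;rm[265:]=0
ys,xs=np.nonzero(rm); r=cv2.minAreaRect(np.c_[xs,ys].astype(np.float32)); print("red",r,cv2.boxPoints(r))
E
```

```text
C [0.49588596 0.03913174 1.06092046]
blue 408
((328.12628173828125, 261.5733642578125), (72.3247299194336, 10.048347473144531), 83.2901611328125)
[[0.63894514 0.03573974]
 [0.64085423 0.01594547]
 [0.4992897  0.00292869]
 [0.49746264 0.02241899]]
[277 241  20  58 862] [286.69025522 269.52784223]
((286.74627685546875, 269.5247497558594), (58.090057373046875, 15.02622127532959), 84.42780303955078)
[[0.60911011 0.11889063]
 [0.61131672 0.08981692]
 [0.49947785 0.08080084]
 [0.49735343 0.10951378]]
red ((438.5384521484375, 244.19232177734375), (8.825225830078125, 38.24264907836914), 78.69007110595703) [[418.92307 243.6154 ]
 [456.42307 236.1154 ]
 [458.15384 244.76924]
 [420.65384 252.26924]]
```

View pics/z1.png

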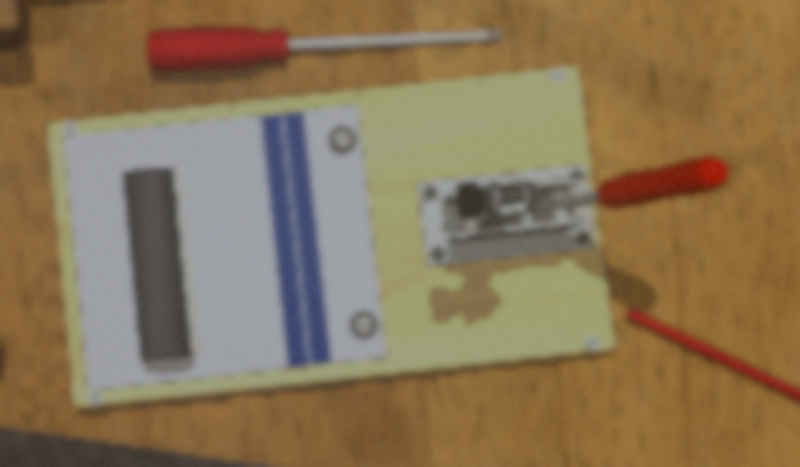

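View pics/z2.png

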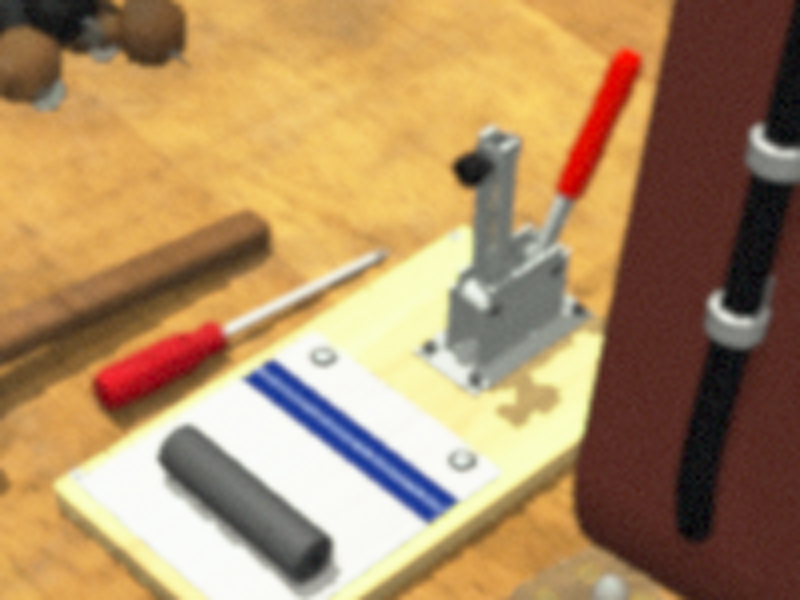

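```bash
cat > m.py <<'E'
from h import *
def edges(g,rows,x0,x1,thr):
    out=[]
    for r in rows:
        v=g[r,x0:x1].astype(float); b=np.nonzero(v<thr)[0]
        if len(b)<3: continue
        a,e=b[0],b[-1]
        if a<1 or e>=len(v)-1: continue
        l=a-1+(v[a-1]-thr)/(v[a-1]-v[a]); rr=e+(thr-v[e])/(v[e+1]-v[e])
        out.append((r,x0+l,x0+rr))
    return np.array(out)
def measure_board(c):
    im=c["color"]; hsv=cv2.cvtColor(im,cv2.COLOR_BGR2HSV)
    # yellow/white board vs brown bench
    m=cv2.inRange(hsv,(22,30,130),(40,150,255))|cv2.inRange(hsv,(0,0,150),(180,60,255))
    m[:, :245]=0;m[:,440:]=0;m[:205]=0;m[320:]=0
    m=cv2.morphologyEx(m,cv2.MORPH_OPEN,np.ones((5,5),np.uint8))
    cs,_=cv2.findContours(m,cv2.RETR_EXTERNAL,cv2.CHAIN_APPROX_NONE); k=max(cs,key=cv2.contourArea)
    r=cv2.minAreaRect(cv2.convexHull(k)); return r,cv2.boxPoints(r),cv2.approxPolyDP(cv2.convexHull(k),6,True)[:,0]
E
python3 - <<'E'
from m import *
c=manip.camera("top"); im=c["color"]
r,b,a=measure_board(c); print(r); w=ray(c,a,.018)[:,:2]; print(a); print(w)
for i in range(len(w)): d=w[(i+1)%len(w)]-w[i]; print(np.linalg.norm(d),np.degrees(np.arctan2(d[1],d[0])))
hsv=cv2.cvtColor(im,cv2.COLOR_BGR2HSV).astype(float)
R=im[...,2].astype(float)
for r in (245,262,285): print(R[r,300:360].astype(int))
E=edges(R,range(228,296),308,346,135)   # blue band dark in red channel
pl=ray(c,E[:,[1,0]],.02)[:,:2]; pr=ray(c,E[:,[2,0]],.02)[:,:2]
mid=(pl+pr)/2; f=np.polyfit(mid[:,0],mid[:,1],1); print("line y=%.4f*x+%.4f"%tuple(f),"width",np.median(pl[:,1]-pr[:,1]),"x range",mid[:,0].min(),mid[:,0].max(), "res",np.std(mid[:,1]-np.polyval(f,mid[:,0])))
E=edges(R,range(244,295),266,308,115)
pl=ray(c,E[:,[1,0]],.035)[:,:2]; pr=ray(c,E[:,[2,0]],.035)[:,:2]
mid=(pl+pr)/2; f=np.polyfit(mid[:,0],mid[:,1],1); print("bar y=%.4f*x+%.4f"%tuple(f),"width",np.median(pl[:,1]-pr[:,1]),mid[:,0].min(),mid[:,0].max(),"res",np.std(mid[:,1]-np.polyval(f,mid[:,0])))
E
```

```text
((376.28045654296875, 256.0243835449219), (86.02616882324219, 86.46790313720703), 83.6598129272461)
[[412 210]
 [423 293]
 [345 302]
 [329 218]]
[[ 0.66777486 -0.15029716]
 [ 0.50304768 -0.16480954]
 [ 0.48908061 -0.01181266]
 [ 0.65529923  0.01533864]]
0.16536521595725795 -174.96527100919718
0.15363308268625817 95.21606680703353
0.16842155703136835 9.277158655930497
0.16610497303846244 -85.69263253849053
[158 158 158 159 157 158 158 159 157 158 159 159 158 158 158 158 158 157
 155 145 120  88  69  68  69  81  98  99  84  69  67  70  91 124 147 157
 159 159 157 158 159 158 158 157 158 158 158 158 156 151 150 156 158 160
 160 159 160 159 158 159]
[157 158 157 157 159 159 158 158 158 158 158 159 158 158 158 158 158 157
 158 158 153 140 113  84  69  66  68  80  94  93  79  68  66  68  92 127
 149 157 159 158 158 158 158 159 157 159 158 158 158 158 154 149 149 154
 157 158 159 160 159 159]
[158 158 159 159 158 158 158 157 158 158 159 157 157 158 158 158 157 159
 158 157 158 158 157 150 130  96  69  63  63  73  88  92  82  67  63  65
  74 102 133 153 157 158 159 156 146 132 118 119 129 134 129 120 127 143
 151 156 157 159 158 158]
line y=0.0562*x+-0.0138 width 0.02792126579005825 x range 0.5032070086834203 0.6349153567354926 res 0.002417164198263138
bar y=0.0840*x+0.0533 width 0.02936924153345491 0.5068871015197618 0.603598697959723 res 0.0001835649218543788
```

```bash
cat >> m.py <<'E'
def line(c):
    R=c["color"][...,2].astype(float)
    E=edges(R,range(229,294),310,342,112)
    pl=ray(c,E[:,[1,0]],.02)[:,:2]; pr=ray(c,E[:,[2,0]],.02)[:,:2]
    return pl,pr
def fit(mid):
    f=np.polyfit(mid[:,0],mid[:,1],1); return f,np.std(mid[:,1]-np.polyval(f,mid[:,0]))
E
python3 - <<'E'
from m import *
c=manip.camera("top"); im=c["color"]
pl,pr=line(c); mid=(pl+pr)/2; f,s=fit(mid); print(f,s,np.median(pl[:,1]-pr[:,1]),fit(pl),fit(pr))
# sheet ends of the blue band (along-line extent): column profile
B=im.astype(int)
d=B[...,0]-B[...,2]
for r in list(range(222,230))+list(range(293,302)): print(r, d[r,314:346:2])
E
```

```text
[ 0.08661226 -0.03038659] 9.520062786962349e-05 0.024779384823851905 (array([ 0.08471846, -0.01694962]), np.float64(0.0001236734413563979)) (array([ 0.08850584, -0.04382238]), np.float64(0.0001250522182938471))
222 [-39 -39 -40 -39 -40 -40 -38 -35 -32 -28 -23 -19 -14  -7  -4  -2]
223 [-36 -35 -32 -30 -28 -24 -16  -8  -2  -5  -1  -2   1   5   6   6]
224 [-22 -18 -11  -4   2   8  18  24  22   7   5   6   7   8   7   8]
225 [-2  0 13 28 35 31 39 44 31 10  8  7  8  7  8  8]
226 [ 7  9 23 44 47 33 43 49 34 10  8  9  7  8  7  7]
227 [ 8  9 23 47 50 34 40 49 36 12  9  8  8  6  4  6]
228 [ 8  9 21 47 48 32 40 48 36 14  9  8  7  1  0  1]
229 [ 9  8 18 46 49 34 39 50 39 15  8  7  7 -2 -6 -4]
293 [ 6  8  7  7  7 10 34 51 44 37 49 49 30 10  7  8]
294 [ 7  7  6  7  6  9 32 50 46 39 48 50 32 10  8  8]
295 [ 7  6  5  6  5  8 31 50 49 38 48 51 32 11  9  8]
296 [ 5  6  6  6  6  9 30 50 48 38 47 50 34 11  8  7]
297 [ 6  6  7  7  7 10 30 51 49 37 42 46 30  7  3  2]
298 [  7   8   7   8   8  11  26  44  40  24  25  22   9  -4 -12 -14]
299 [  7   6   7   6   6   4  12  18  10  -1  -6 -11 -18 -24 -28 -30]
300 [  3   3   2   0  -7 -12 -12 -19 -25 -27 -27 -29 -32 -34 -35 -36]
301 [ -9 -13 -15 -17 -23 -29 -31 -34 -37 -35 -34 -35 -36 -36 -37 -38]
```

```bash
cat >> m.py <<'E'
from scipy.spatial.transform import Rotation as Ro
O=None
YAW=np.arctan(0.0866)
U=np.array([np.cos(YAW),np.sin(YAW),0]); X=np.array([np.sin(YAW),-np.cos(YAW),0]); Z=np.array([0,0,1.])
E
python3 - <<'E'
from m import *
c=manip.camera("top")
e=ray(c,[[320.5,224],[333.5,298.8]],.02); print(e, np.linalg.norm(e[1]-e[0]), e.mean(0))
s=manip.read_state(); R=Ro.from_quat(s["orientation"]).as_matrix(); print(R.round(3))
c2=manip.camera("scene"); print(-np.array(c2["R"]).T@c2["t"])
# rotation needed
for sg in (1,-1):
    T=np.c_[-Z,sg*U,np.cross(-Z,sg*U)]
    print(sg,T.round(3).tolist(),Ro.from_matrix(R.T@T).as_rotvec())
E
```

```text
[[0.6433602  0.03249691 0.02      ]
 [0.49578789 0.0105036  0.02      ]] 0.14920218659241918 [0.56957405 0.02150025 0.02      ]
[[-0.     0.41  -0.912]
 [ 0.    -0.912 -0.41 ]
 [-1.    -0.    -0.   ]]
[-0.08041138  0.55429186  0.89439555]
1 [[-0.0, 0.996, 0.086], [-0.0, 0.086, -0.996], [-1.0, 0.0, 0.0]] [-1.23435237e+00 -2.08179346e-04  1.40020852e-04]
-1 [[-0.0, -0.996, -0.086], [-0.0, -0.086, 0.996], [-1.0, -0.0, 0.0]] [1.90724027e+00 1.53534495e-04 2.28271078e-04]
```

```bash
python3 - <<'E'
from m import *
s=manip.read_state(); R=Ro.from_quat(s["orientation"]).as_matrix(); p=np.array(s["ee_pos"])
tg=np.array([.5514,.1408,p[2]]); n=20; d=(tg-p)/n
for i in range(n):
    v=R.T@d; print(v.round(4)); R=R@Ro.from_rotvec([-1.2344/n,0,0]).as_matrix()
E
```

```text
[ 0.     -0.0251 -0.028 ]
[ 0.     -0.0233 -0.0295]
[ 0.     -0.0215 -0.0309]
[ 0.     -0.0195 -0.0322]
[ 0.     -0.0175 -0.0333]
[ 0.     -0.0154 -0.0343]
[ 0.     -0.0133 -0.0352]
[ 0.     -0.0111 -0.036 ]
[ 0.     -0.0088 -0.0366]
[ 0.     -0.0065 -0.0371]
[ 0.     -0.0043 -0.0374]
[ 0.     -0.0019 -0.0376]
[ 0.      0.0004 -0.0376]
[ 0.      0.0027 -0.0375]
[ 0.      0.005  -0.0373]
[ 0.      0.0073 -0.0369]
[ 0.      0.0096 -0.0364]
[ 0.      0.0118 -0.0357]
[ 0.      0.014  -0.0349]
[ 0.      0.0161 -0.034 ]
```

Request:
{"op": "carry_out", "data": {
  "motion": [
    [0, -0.025, -0.028, -0.062, 0, 0, 0.3],
    [0, -0.023, -0.0295, -0.062, 0, 0, 0.3],
    [0, -0.0215, -0.031, -0.062, 0, 0, 0.3],
    [0, -0.0195, -0.032, -0.062, 0, 0, 0.3],
    [0, -0.0175, -0.0335, -0.062, 0, 0, 0.3]
  ]
}}

```text
clock: 0.9
ee_pos: [0.323, -0.3741, 0.2563]
orientation: [0.66, 0.254, -0.66, 0.254]
wrist_force: [1.5, -0.2, 0.3]
width: 0.06
```

Request:
{"op": "carry_out", "data": {
  "motion": [
    [0, -0.0155, -0.0345, -0.062, 0, 0, 0.3],
    [0, -0.0135, -0.035, -0.062, 0, 0, 0.3],
    [0, -0.011, -0.036, -0.062, 0, 0, 0.3],
    [0, -0.009, -0.0365, -0.062, 0, 0, 0.3],
    [0, -0.0065, -0.037, -0.062, 0, 0, 0.3]
  ]
}}

```text
clock: 1.4
ee_pos: [0.3986, -0.2018, 0.2565]
orientation: [0.613, 0.353, -0.613, 0.353]
wrist_force: [0.7, -0.1, 0.0]
width: 0.0599
```

Request:
{"op": "carry_out", "data": {
  "motion": [
    [0, -0.0045, -0.0375, -0.062, 0, 0, 0.3],
    [0, -0.002, -0.0375, -0.062, 0, 0, 0.3],
    [0, 0.0005, -0.0375, -0.062, 0, 0, 0.3],
    [0, 0.0025, -0.0375, -0.062, 0, 0, 0.3],
    [0, 0.005, -0.0375, -0.062, 0, 0, 0.3]
  ]
}}

```text
clock: 1.9
ee_pos: [0.474, -0.0292, 0.2565]
orientation: [0.551, 0.443, -0.551, 0.444]
wrist_force: [0.6, -1.7, -0.1]
width: 0.0599
```

Request:
{"op": "carry_out", "data": {
  "motion": [
    [0, 0.0075, -0.037, -0.062, 0, 0, 0.3],
    [0, 0.0095, -0.0365, -0.062, 0, 0, 0.3],
    [0, 0.012, -0.0355, -0.062, 0, 0, 0.3],
    [0, 0.014, -0.035, -0.061, 0, 0, 0.3],
    [0, 0.016, -0.034, -0.061, 0, 0, 0.3]
  ]
}}

```text
clock: 2.4
ee_pos: [0.5498, 0.1432, 0.2563]
orientation: [0.476, 0.523, -0.476, 0.523]
wrist_force: [0.0, -0.4, 0.9]
width: 0.0601
```

```bash
cat >> m.py <<'E'
O=np.array([.5695,.0189,0])
def st():
    s=manip.read_state(); p=np.array(s["ee_pos"]); R=Ro.from_quat(s["orientation"]).as_matrix()
    T=np.c_[-Z,U,X]
    print("t",round(s["clock"],2),"p",p.round(4),"board xyz",((p-O)@X).round(4),((p-O)@U).round(4),p[2].round(4),"roterr(tool)",Ro.from_matrix(R.T@T).as_rotvec().round(4),"F",np.round(s["wrist_force"],2),"w",round(s["width"],4),"q",np.round(s["joint_positions"],2))
E
python3 -c "
from m import *
st(); print(manip.nose_length)"
```

```text
t 2.4 p [0.5498 0.1432 0.2563] board xyz -0.1256 -0.0089 0.2563 roterr(tool) [ 0.0063  0.0002 -0.0003] F [ 0.01 -0.42  0.94] w 0.0601 q [ 0.02  0.01 -0.    1.56 -0.    1.5 ]
0.025
```

Request:
{"op": "carry_out", "data": {
  "motion": [
    [0.04, 0.0015, 0, 0.006, 0, 0, 0.3],
    [0.045, 0, 0, 0, 0, 0, 0.3],
    [0.045, 0, 0, 0, 0, 0, 0.3],
    [0.04, 0, 0, 0, 0, 0, 0.3],
    [0.026, 0, 0, 0, 0, 0, 0.3]
  ]
}}

```text
clock: 2.9
ee_pos: [0.5491, 0.1417, 0.0569]
orientation: [0.478, 0.521, -0.479, 0.52]
wrist_force: [-0.1, -0.3, 0.5]
width: 0.0596
```

```bash
python3 -c "
from m import *
st(); c=manip.camera('scene'); zoom(c['color'],260,170,200,170,'pics/z3.png')"
```

```text
t 2.9 p [0.5491 0.1417 0.0569] board xyz -0.1241 -0.0097 0.0569 roterr(tool) [-0.0023 -0.0001  0.0034] F [-0.11 -0.27  0.52] w 0.0596 q [ 0.02  0.07 -0.3   1.2  -0.    1.51]
```

View pics/z3.png

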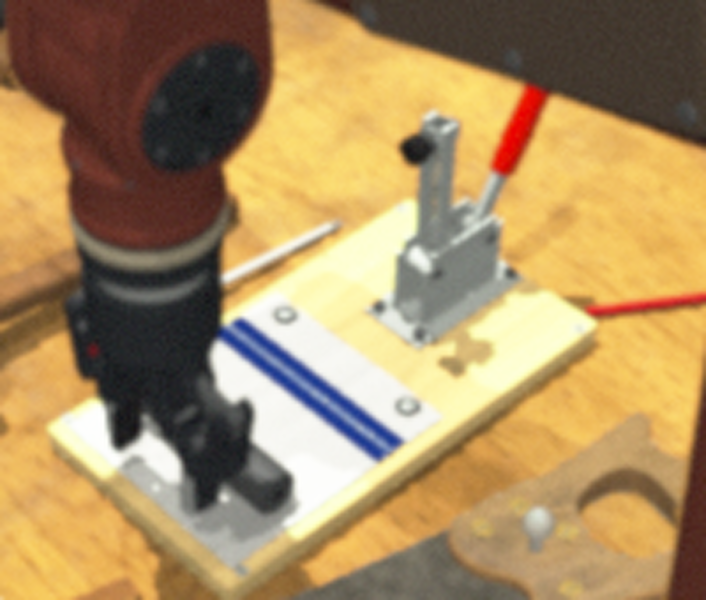

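Request:
{"op": "carry_out", "data": {
  "motion": [
    [0.005, 0.001, 0, 0, 0, -0.003, 0.3],
    [0.005, 0.001, 0.003, -0.002, 0, 0, 0.3],
    [0, 0, 0.004, 0, 0, 0, 0.3],
    [0, 0, 0.004, 0, 0, 0, 0.3],
    [0, 0, 0.004, 0, 0, 0, 0.3]
  ]
}}

```text
clock: 3.45
ee_pos: [0.5549, 0.1264, 0.0514]
orientation: [0.478, 0.521, -0.479, 0.521]
wrist_force: [-0.4, 0.1, 1.0]
width: 0.06
```

Request:
{"op": "carry_out", "data": {
  "motion": [
    [0, 0, 0.005, 0, 0, 0, 0.3],
    [0, 0, 0.005, 0, 0, 0, 0.3],
    [0, 0, 0.005, 0, 0, 0, 0.3],
    [0, 0, 0.005, 0, 0, 0, 0.3],
    [0, 0, 0.005, 0, 0, 0, 0.3]
  ]
}}

```text
clock: 3.95
ee_pos: [0.5562, 0.1015, 0.0502]
orientation: [0.477, 0.522, -0.479, 0.52]
wrist_force: [-0.4, 0.8, 1.3]
width: 0.0596
```

```bash
python3 -c "
from m import *
st(); c=manip.camera('scene'); zoom(c['color'],260,170,200,170,'pics/z4.png')
c=manip.camera('top'); zoom(c['color'],240,190,240,140,'pics/z5.png')"
```

```text
t 3.95 p [0.5562 0.1015 0.0502] board xyz -0.0835 -0.0061 0.0502 roterr(tool) [-0.0005  0.0001  0.0031] F [-0.43  0.8   1.25] w 0.0596 q [-0.05  0.07 -0.31  1.19 -0.    1.43]
```

View pics/z4.png

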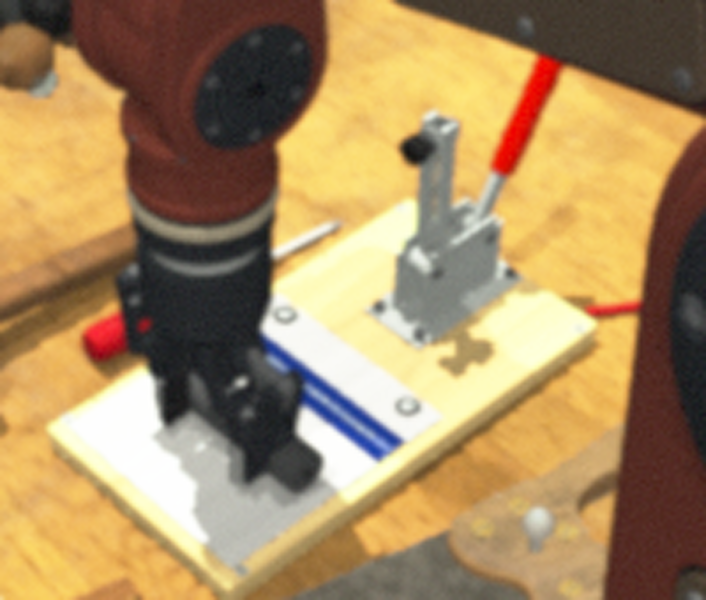

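View pics/z5.png

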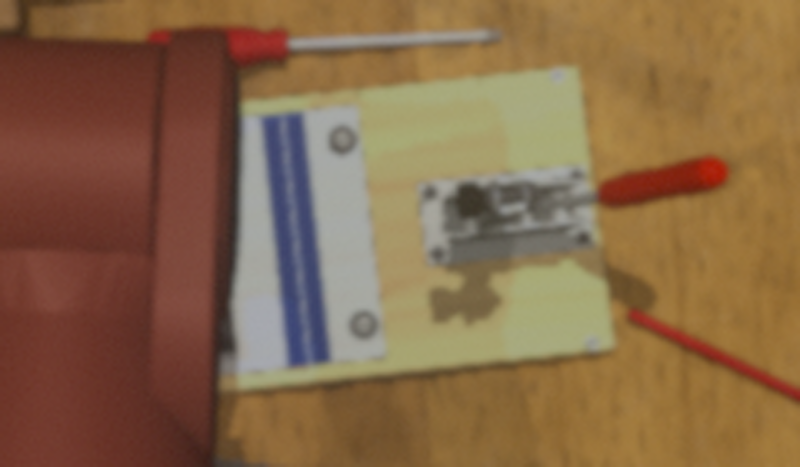

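The bar is rolling ahead of the fingers. I'll keep going to about 10 mm short of the line, then back off and look.

Request:
{"op": "carry_out", "data": {
  "motion": [
    [0, 0, 0.006, 0, 0, 0, 0.3],
    [0, 0, 0.006, 0, 0, 0, 0.3],
    [0, 0, 0.006, 0, 0, 0, 0.3],
    [0, 0, 0.006, 0, 0, 0, 0.3],
    [0, 0, 0.006, 0, 0, 0, 0.3]
  ]
}}

```text
clock: 4.55
ee_pos: [0.5589, 0.0715, 0.0502]
orientation: [0.477, 0.522, -0.479, 0.52]
wrist_force: [-0.8, 1.0, 2.2]
width: 0.0599
```

Request:
{"op": "carry_out", "data": {
  "motion": [
    [0, 0, 0.005, 0, 0, 0, 0.3],
    [0, 0, 0.004, 0, 0, 0, 0.3],
    [0, 0, 0.003, 0, 0, 0, 0.3],
    [0, 0, 0.002, 0, 0, 0, 0.3],
    [0, 0, 0, 0, 0, 0, 0.3]
  ]
}}

```text
clock: 5.05
ee_pos: [0.5601, 0.0579, 0.0503]
orientation: [0.477, 0.522, -0.479, 0.52]
wrist_force: [-0.5, -0.1, -0.3]
width: 0.0595
```

```bash
python3 -c "
from m import *
st()"
```

```text
t 5.05 p [0.5601 0.0579 0.0503] board xyz -0.0397 -0.006 0.0503 roterr(tool) [-0.0006  0.0002  0.003 ] F [-0.45 -0.06 -0.29] w 0.0595 q [-0.13  0.07 -0.32  1.19 -0.    1.36]
```

Request:
{"op": "carry_out", "data": {
  "motion": [
    [0, 0, -0.02, 0, 0, 0, 0.3],
    [0, 0, -0.045, 0, 0, 0, 0.3],
    [-0.02, 0, -0.045, 0, 0, 0, 0.3],
    [0, 0, -0.045, 0, 0, 0, 0.3],
    [0, 0, -0.02, 0, 0, 0, 0.3]
  ]
}}

```text
clock: 5.55
ee_pos: [0.5447, 0.236, 0.071]
orientation: [0.477, 0.522, -0.478, 0.521]
wrist_force: [-0.3, -0.7, -0.7]
width: 0.0593
```

```bash
python3 -c "
from m import *
st(); 
c=manip.camera('top'); zoom(c['color'],240,190,240,140,'pics/z6.png');c=manip.camera('scene'); zoom(c['color'],260,170,200,170,'pics/z7.png')"
```

```text
t 5.55 p [0.5447 0.236  0.071 ] board xyz -0.2184 -0.006 0.071 roterr(tool) [ 0.0024 -0.0006  0.0017] F [-0.29 -0.73 -0.74] w 0.0593 q [ 0.19  0.14 -0.21  1.23  0.    1.67]
```

View pics/z6.png

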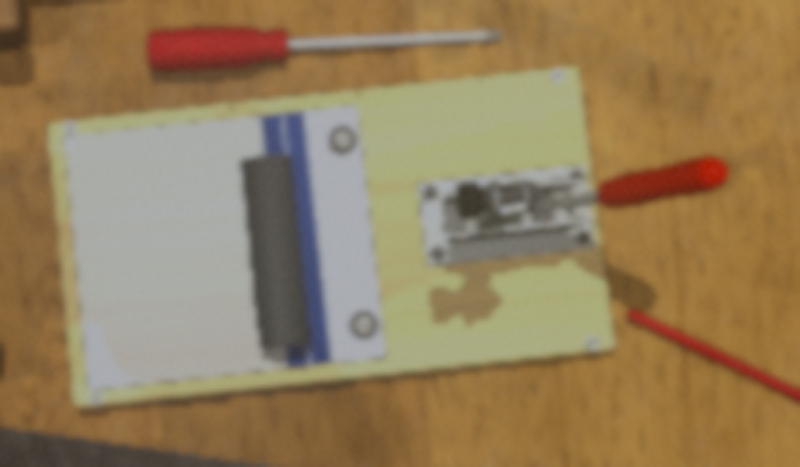

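View pics/z7.png

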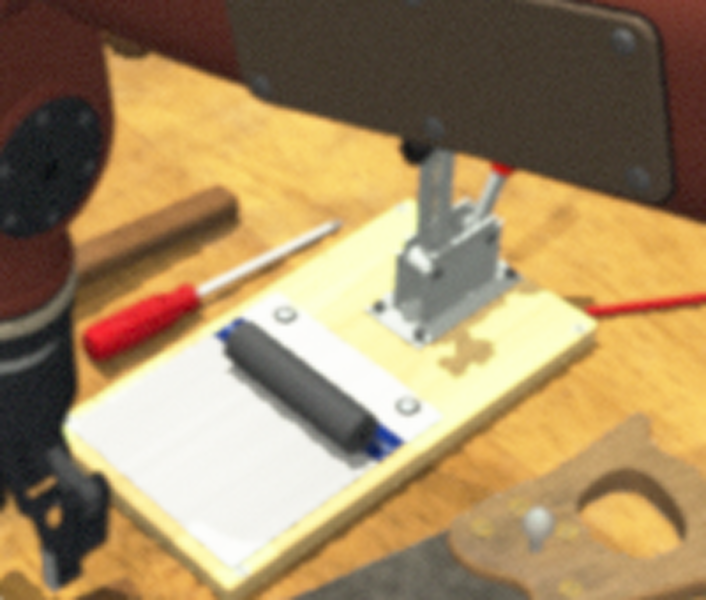

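```bash
python3 -c "
from m import *
c=manip.camera('top'); im=c['color'].astype(int)
for r in (245,265,285): print(im[r,308:342,0]); print(im[r,308:342,2])
"
```

```text
[168 168 168 161 136  96  68  66  69  71  77  76  78  79  78  78  76  72
  72  77  97 112 120 125 137 155 172 178 178 179 178 179 179 179]
[170 170 170 163 139 102  76  74  78  80  84  85  87  87  87  87  85  82
  77  70  70  72  73  76 100 136 160 169 170 170 170 170 170 170]
[167 166 167 166 165 158 134  98  72  72  72  73  76  79  80  77  77  75
  72  70  69  76  98 110 117 122 130 148 165 175 178 179 179 179]
[171 170 171 171 169 163 139 104  80  77  81  81  85  87  88  85  85  82
  80  78  75  70  72  70  70  75  86 120 149 165 169 170 171 170]
[163 163 163 162 164 162 162 156 133  97  71  69  71  75  77  81  80  79
  77  74  70  68  64  72  92 106 114 118 128 143 163 174 178 178]
[170 170 171 170 171 170 169 163 141 106  79  77  78  82  85  88  88  87
  85  81  78  76  71  68  68  67  68  70  83 111 144 163 169 169]
```

```bash
cat >> m.py <<'E'
def bar(c,rows=range(242,294),lt=118,rt=94,x0=300,x1=345):
    B=c["color"][...,0].astype(float); out=[]
    for r in rows:
        v=B[r]; i=next(i for i in range(x0,x1) if v[i]<lt and v[i+1]<lt)
        l=i-1+(v[i-1]-lt)/(v[i-1]-v[i])
        j=next(j for j in range(i+8,x1+8) if v[j]>rt)
        out.append((r,l,j-1+(rt-v[j-1])/(v[j]-v[j-1])))
    E=np.array(out)
    pl=ray(c,E[:,[1,0]],.035); pr=ray(c,E[:,[2,0]],.035); m=(pl+pr)/2
    f,s=fit(m[:,:2]); print("slope",f[0].round(4),"skew",(f[0]-.0866).round(4),"res",s.round(5),"width",np.median(pl[:,1]-pr[:,1]).round(4))
    xs=np.array([.505,.555,.605]); print("xb near/mid/far mm:",[ (np.dot(np.array([x,np.polyval(f,x),0])-O,X)*1e3).round(2) for x in xs],"left-edge-based",[ ((np.dot(np.array([x,np.polyval(fit(pl[:,:2])[0],x),0])-O,X))*1e3+15).round(2) for x in xs])
E
python3 -c "
from m import *
bar(manip.camera('top'))"
```

```text
slope 0.0838 skew -0.0028 res 0.00023 width 0.0299
xb near/mid/far mm: [np.float64(-12.91), np.float64(-12.78), np.float64(-12.64)] left-edge-based [np.float64(-13.29), np.float64(-12.76), np.float64(-12.23)]
```

Request:
{"op": "carry_out", "data": {
  "motion": [
    [0, 0, 0.045, 0, 0, 0, 0.3],
    [0.02, 0, 0.045, 0, 0, 0, 0.3],
    [0, 0, 0.045, 0, 0, 0, 0.3],
    [0, 0, 0.03, 0, 0, 0, 0.3],
    [0, 0, 0.003, 0, 0, 0, 0.3]
  ]
}}

```text
clock: 6.25
ee_pos: [0.5597, 0.0604, 0.0502]
orientation: [0.478, 0.52, -0.481, 0.519]
wrist_force: [0.5, -0.4, -0.1]
width: 0.0602
```

```bash
python3 -c "
from m import *
st()"
```

```text
t 6.25 p [0.5597 0.0604 0.0502] board xyz -0.0422 -0.0062 0.0502 roterr(tool) [-0.006   0.0011  0.003 ] F [ 0.54 -0.39 -0.09] w 0.0602 q [-0.12  0.07 -0.32  1.19 -0.    1.37]
```

Request:
{"op": "carry_out", "data": {
  "motion": [
    [0, 0, 0, -0.005, 0, 0, 0.3],
    [0, 0, 0.002, 0, 0, 0, 0.3],
    [0, 0, 0.0025, 0, 0, 0, 0.3],
    [0, 0, 0.0025, 0, 0, 0, 0.3],
    [0, 0, 0, 0, 0, 0, 0.3]
  ]
}}

```text
clock: 6.75
ee_pos: [0.56, 0.0584, 0.0502]
orientation: [0.476, 0.523, -0.477, 0.522]
wrist_force: [0.1, -0.8, 0.2]
width: 0.0598
```

```bash
python3 -c "
from m import *
st()"
```

```text
t 6.75 p [0.56   0.0584 0.0502] board xyz -0.0402 -0.006 0.0502 roterr(tool) [0.0052 0.0001 0.0031] F [ 0.14 -0.78  0.2 ] w 0.0598 q [-0.13  0.07 -0.32  1.19 -0.    1.35]
```

Request:
{"op": "carry_out", "data": {
  "motion": [
    [0, 0, 0.0025, 0.005, 0, 0, 0.3],
    [0, 0, 0.003, 0, 0, 0, 0.3],
    [0, 0, 0.003, 0, 0, 0, 0.3],
    [0, 0, 0.002, 0, 0, 0, 0.3],
    [0, 0, 0.001, 0, 0, 0, 0.3]
  ]
}}

```text
clock: 7.25
ee_pos: [0.5611, 0.0464, 0.0502]
orientation: [0.477, 0.522, -0.479, 0.52]
wrist_force: [-0.7, 2.3, 1.6]
width: 0.0598
```

Request:
{"op": "carry_out", "data": {
  "motion": [
    [0, 0, 0, 0, 0, 0, 0.3],
    [0, 0, 0, 0, 0, 0, 0.3],
    [0, 0, -0.01, 0, 0, 0, 0.3],
    [0, 0, -0.035, 0, 0, 0, 0.3],
    [0, 0, -0.045, 0, 0, 0, 0.3]
  ]
}}

```text
clock: 7.75
ee_pos: [0.5535, 0.1368, 0.0504]
orientation: [0.478, 0.521, -0.479, 0.52]
wrist_force: [-0.3, 0.1, 0.9]
width: 0.0599
```

Request:
{"op": "carry_out", "data": {
  "motion": [
    [0, 0, -0.04, 0, 0, 0, 0.3],
    [-0.02, 0, -0.03, 0, 0, 0, 0.3],
    [0, 0, -0.03, 0, 0, 0, 0.3],
    [0, 0, 0, 0, 0, 0, 0.3],
    [0, 0, 0, 0, 0, 0, 0.3]
  ]
}}

```text
clock: 8.25
ee_pos: [0.5443, 0.237, 0.0701]
orientation: [0.477, 0.522, -0.478, 0.521]
wrist_force: [-0.4, 0.7, 0.6]
width: 0.0599
```

```bash
python3 -c "
from m import *
st(); c=manip.camera('top'); zoom(c['color'],240,190,240,140,'pics/z8.png'); im=c['color'].astype(int)
for r in (245,265,285): print(im[r,308:348,0]); print(im[r,308:348,2])
bar(c)"
```

```text
t 8.25 p [0.5443 0.237  0.0701] board xyz -0.2195 -0.0063 0.0701 roterr(tool) [0.0015 0.0003 0.0032] F [-0.44  0.66  0.55] w 0.0599 q [ 0.19  0.14 -0.2   1.23  0.    1.67]
[168 168 168 168 168 168 168 168 164 151 123  90  67  69  74  77  82  84
  85  86  83  79  77  74  83 113 144 164 171 177 178 178 178 177 177 178
 178 177 178 178]
[170 170 170 170 170 170 170 170 167 154 127  96  76  77  84  87  92  93
  95  95  93  90  87  83  91 118 147 164 169 170 170 170 171 170 170 170
 170 169 170 169]
[167 167 166 166 165 165 166 165 166 165 162 153 128  92  71  70  72  74
  77  80  85  85  82  78  77  72  79 104 137 161 171 177 178 179 178 178
 178 178 178 178]
[171 170 170 170 169 170 169 170 170 170 167 158 133  99  78  78  81  82
  84  89  93  94  90  87  86  81  87 110 142 163 169 170 169 170 170 170
 169 169 170 171]
[162 163 162 161 163 162 162 163 162 163 162 162 156 138 105  73  69  69
  70  74  76  80  82  81  80  77  74  71  75  99 135 160 171 177 177 175
 164 145 125 124]
[169 170 170 170 170 170 170 171 170 170 170 170 164 146 112  83  77  77
  79  82  84  89  90  89  88  86  81  80  83 105 141 162 169 170 169 166
 158 141 128 130]
slope 0.0779 skew -0.0087 res 0.00016 width 0.028
xb near/mid/far mm: [np.float64(-3.57), np.float64(-3.13), np.float64(-2.7)] left-edge-based [np.float64(-2.81), np.float64(-2.11), np.float64(-1.4)]
```

View pics/z8.png

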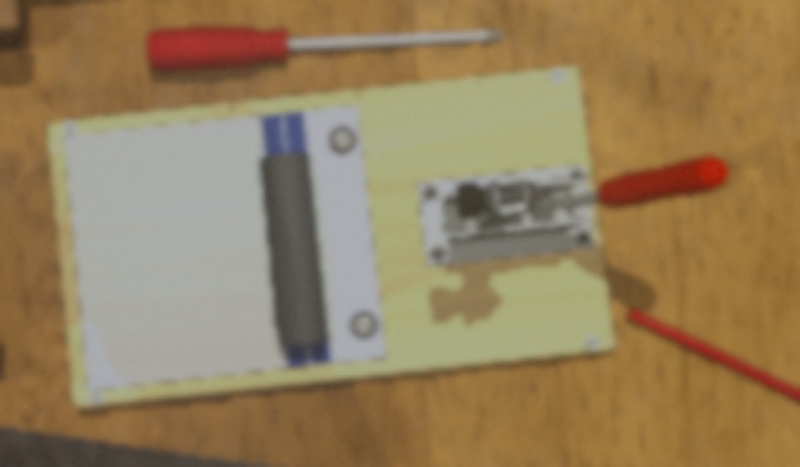

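```bash
python3 -c "
from m import *
c=manip.camera('top'); bar(c,rt=118); bar(c,rt=125,lt=125); bar(c,rt=110,lt=110)"
```

```text
slope 0.0773 skew -0.0093 res 0.00018 width 0.0294
xb near/mid/far mm: [np.float64(-2.9), np.float64(-2.44), np.float64(-1.97)] left-edge-based [np.float64(-2.82), np.float64(-2.12), np.float64(-1.42)]
slope 0.077 skew -0.0096 res 0.00019 width 0.0302
xb near/mid/far mm: [np.float64(-2.92), np.float64(-2.44), np.float64(-1.96)] left-edge-based [np.float64(-3.24), np.float64(-2.51), np.float64(-1.78)]
slope 0.0777 skew -0.0089 res 0.00018 width 0.0285
xb near/mid/far mm: [np.float64(-2.89), np.float64(-2.44), np.float64(-2.0)] left-edge-based [np.float64(-2.35), np.float64(-1.68), np.float64(-1.02)]
```

Request:
{"op": "carry_out", "data": {
  "motion": [
    [0, 0, 0.04, -0.006, 0, 0, 0.3],
    [0.02, 0, 0.04, 0, 0, 0, 0.3],
    [0, 0, 0.04, 0, 0, 0, 0.3],
    [0, 0, 0.035, 0, 0, 0, 0.3],
    [0, 0, 0.018, 0, 0, 0, 0.3]
  ]
}}

```text
clock: 8.85
ee_pos: [0.5603, 0.0601, 0.05]
orientation: [0.476, 0.522, -0.478, 0.521]
wrist_force: [0.9, 0.6, 0.1]
width: 0.0593
```

Request:
{"op": "carry_out", "data": {
  "motion": [
    [0, 0, 0.004, 0, 0, 0, 0.3],
    [0, 0, 0.001, 0, 0, 0, 0.3],
    [0, 0, 0, 0, 0, 0, 0.3],
    [0, 0, 0, 0, 0, 0, 0.3],
    [0, 0, 0, 0, 0, 0, 0.3]
  ]
}}

```text
clock: 9.35
ee_pos: [0.5608, 0.0595, 0.0503]
orientation: [0.475, 0.523, -0.477, 0.522]
wrist_force: [-0.1, -0.4, -0.2]
width: 0.0599
```

```bash
python3 -c "
from m import *
st()"
```

```text
t 9.35 p [0.5608 0.0595 0.0503] board xyz -0.0412 -0.0052 0.0503 roterr(tool) [ 0.0067 -0.      0.003 ] F [-0.08 -0.43 -0.2 ] w 0.0599 q [-0.13  0.07 -0.32  1.19 -0.    1.35]
```

Request:
{"op": "carry_out", "data": {
  "motion": [
    [0, 0, 0.004, 0, 0, 0, 0.3],
    [0, 0, 0.004, 0, 0, 0, 0.3],
    [0, 0, 0.002, 0, 0, 0, 0.3],
    [0, 0, 0.001, 0, 0, 0, 0.3],
    [0, 0, 0.001, 0, 0, 0, 0.3]
  ]
}}

```text
clock: 9.85
ee_pos: [0.562, 0.0466, 0.0503]
orientation: [0.476, 0.523, -0.477, 0.522]
wrist_force: [-0.6, 0.9, -0.1]
width: 0.0596
```

Request:
{"op": "carry_out", "data": {
  "motion": [
    [0, 0, 0.001, 0, 0, 0, 0.3],
    [0, 0, 0.001, 0, 0, 0, 0.3],
    [0, 0, 0.0005, 0, 0, 0, 0.3],
    [0, 0, 0.0005, 0, 0, 0, 0.3],
    [0, 0, 0, 0, 0, 0, 0.3]
  ]
}}

```text
clock: 10.35
ee_pos: [0.5623, 0.0437, 0.0503]
orientation: [0.476, 0.523, -0.477, 0.522]
wrist_force: [0.6, 0.2, -0.1]
width: 0.0597
```

```bash
python3 -c "
from m import *
st()"
```

```text
t 10.35 p [0.5623 0.0437 0.0503] board xyz -0.0253 -0.005 0.0503 roterr(tool) [0.0056 0.0003 0.003 ] F [ 0.57  0.18 -0.07] w 0.0597 q [-0.15  0.07 -0.32  1.19 -0.    1.32]
```

Request:
{"op": "carry_out", "data": {
  "motion": [
    [0, 0, 0, 0, 0, 0, 0.3],
    [0, 0, -0.003, 0, 0, 0, 0.3],
    [0, 0, -0.01, 0, 0, 0, 0.3],
    [0, 0, -0.035, 0, 0, 0, 0.3],
    [0, 0, -0.045, 0, 0, 0, 0.3]
  ]
}}

```text
clock: 10.85
ee_pos: [0.5538, 0.1369, 0.0504]
orientation: [0.476, 0.522, -0.478, 0.521]
wrist_force: [0.5, 0.2, -0.1]
width: 0.0595
```

Request:
{"op": "carry_out", "data": {
  "motion": [
    [0, 0, -0.04, 0, 0, 0, 0.3],
    [-0.02, 0, -0.03, 0, 0, 0, 0.3],
    [0, 0, -0.03, 0, 0, 0, 0.3],
    [0, 0, 0, 0, 0, 0, 0.3],
    [0, 0, 0, 0, 0, 0, 0.3]
  ]
}}

```text
clock: 11.35
ee_pos: [0.5441, 0.237, 0.0701]
orientation: [0.475, 0.524, -0.477, 0.522]
wrist_force: [-0.8, -0.7, 0.6]
width: 0.0601
```

```bash
python3 -c "
from m import *
st(); c=manip.camera('top'); zoom(c['color'],240,190,240,140,'pics/z9.png'); im=c['color'].astype(int)
for r in (245,285): print(im[r,308:348,0])
bar(c,rt=118); bar(c,rt=125,lt=125)"
```

```text
t 11.35 p [0.5441 0.237  0.0701] board xyz -0.2195 -0.0065 0.0701 roterr(tool) [0.0074 0.0003 0.0032] F [-0.83 -0.67  0.6 ] w 0.0601 q [ 0.19  0.14 -0.2   1.23  0.    1.67]
[169 168 167 168 169 168 169 168 167 166 159 136  98  69  67  75  80  81
  83  86  84  84  81  77  72  79 103 140 162 172 177 178 178 179 178 178
 178 178 178 178]
[163 162 162 162 163 162 162 163 162 162 163 164 161 162 155 133  98  71
  69  70  73  77  81  86  85  80  79  76  72  71  87 122 150 168 175 174
 164 144 125 124]
slope 0.0798 skew -0.0068 res 0.00021 width 0.0291
xb near/mid/far mm: [np.float64(-0.01), np.float64(0.33), np.float64(0.67)] left-edge-based [np.float64(0.15), np.float64(0.75), np.float64(1.34)]
slope 0.0796 skew -0.007 res 0.00022 width 0.0299
xb near/mid/far mm: [np.float64(-0.01), np.float64(0.34), np.float64(0.69)] left-edge-based [np.float64(-0.25), np.float64(0.37), np.float64(0.98)]
```

View pics/z9.png

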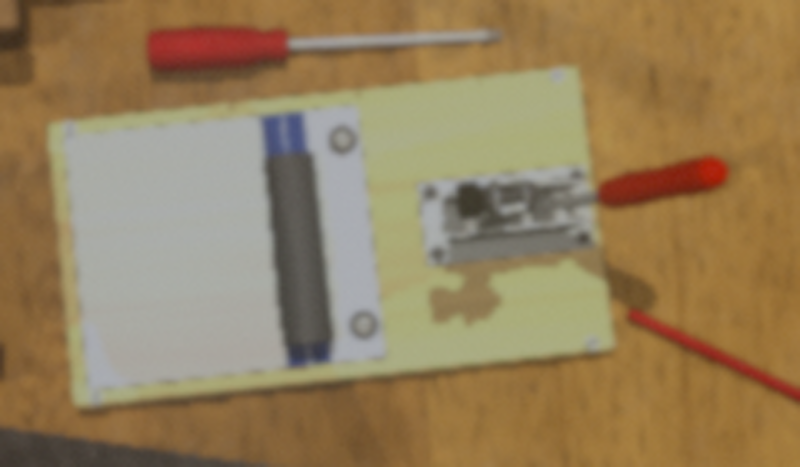

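Request:
{"op": "carry_out", "data": {
  "motion": [
    [-0.04, 0, 0, 0.006, 0, 0, 0.6],
    [-0.045, 0, 0, 0, 0, 0, 1],
    [-0.045, 0.002, 0, 0, 0, 0, 1],
    [-0.045, 0.002, 0.01, 0, 0, 0, 1],
    [-0.02, 0.0025, 0.03, 0, 0, 0, 1]
  ]
}}

```text
clock: 11.9
ee_pos: [0.556, 0.197, 0.2699]
orientation: [0.478, 0.521, -0.477, 0.522]
wrist_force: [1.0, -0.0, -0.1]
width: -0.0001
```

Request:
{"op": "carry_out", "data": {
  "motion": [
    [0, 0, 0.045, 0, 0, 0, 1],
    [0, 0, 0.045, 0, 0, 0, 1],
    [0, 0, 0.045, 0, 0, 0, 1],
    [0, 0, 0.045, 0, 0, 0, 1],
    [0, 0, 0.045, 0, 0, 0, 1]
  ]
}}

```text
clock: 12.4
ee_pos: [0.5739, -0.0302, 0.2651]
orientation: [0.478, 0.521, -0.479, 0.52]
wrist_force: [0.6, 0.1, -0.9]
width: -0.0001
```

Request:
{"op": "carry_out", "data": {
  "motion": [
    [0, 0, 0.045, 0, 0, 0, 1],
    [0, 0, 0.04, 0, 0, 0, 1],
    [0, 0, 0.015, 0, 0, 0, 1],
    [0, 0, 0, 0, 0, 0, 1],
    [0, 0, 0, 0, 0, 0, 1]
  ]
}}

```text
clock: 12.9
ee_pos: [0.5827, -0.1269, 0.2651]
orientation: [0.478, 0.522, -0.479, 0.52]
wrist_force: [0.3, 0.1, -0.3]
width: 0.0001
```

```bash
python3 -c "
from m import *
st(); c=manip.camera('scene'); zoom(c['color'],260,100,300,225,'pics/z10.png')
hsv=cv2.cvtColor(c['color'],cv2.COLOR_BGR2HSV)
c=manip.camera('top'); bar(c,rt=118); zoom(c['color'],240,190,240,140,'pics/z11.png')"
```

```text
t 12.9 p [ 0.5827 -0.1269  0.2651] board xyz 0.1464 0.0005 0.2651 roterr(tool) [-0.0014 -0.0006  0.0034] F [ 0.28  0.14 -0.34] w 0.0001 q [-0.43  0.1   0.11  1.58 -0.    1.05]
slope 0.0822 skew -0.0044 res 0.00018 width 0.0276
xb near/mid/far mm: [np.float64(0.37), np.float64(0.59), np.float64(0.81)] left-edge-based [np.float64(1.45), np.float64(1.81), np.float64(2.18)]
```

View pics/z10.png

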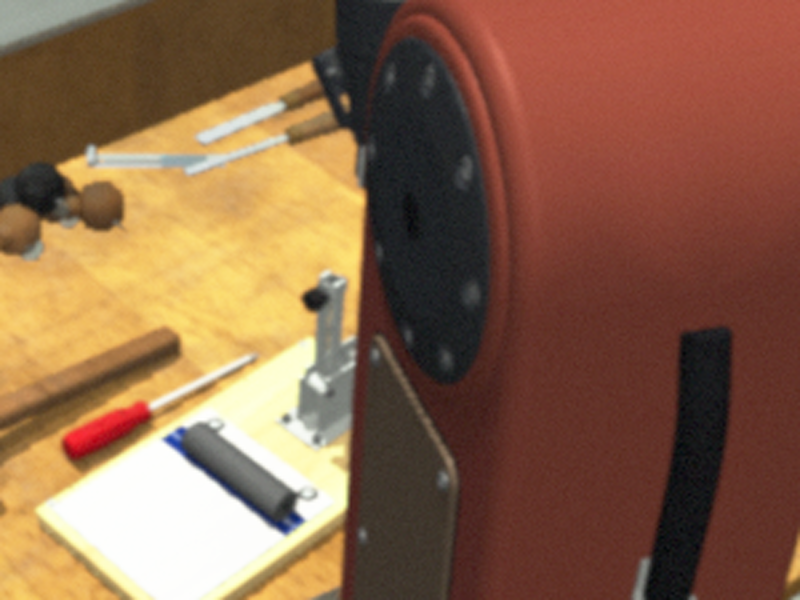

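View pics/z11.png

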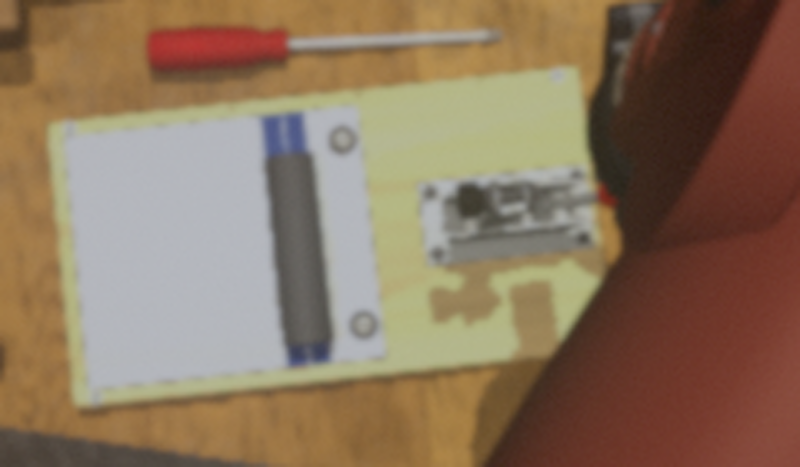

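```bash
python3 -c "
from m import *
c=manip.camera('top')
for q in (0,.05,.1):
  a=1.12-q
  for r in (.04,.13):
    P=O+X*(.15+r*np.cos(a))+Z*(.062+r*np.sin(a)); print(q,r,proj(c,P).round(1))
P=[O+X*x+U*y+Z*.02 for x,y in((45,75),(45,-75))]; print(proj(c,[O+X*.045+U*.075+Z*.02,O+X*.045-U*.075+Z*.02]))
print(proj(c,O+X*.1464+Z*.24),proj(c,O+X*.1464+Z*.35))
for q in np.linspace(0,1.14,13):
  a=1.12-q; print(round(q,3),((.15+.1*np.cos(a)-.0095*np.sin(a)-.011)*1e3).round(1),((.062+.1*np.sin(a)+.0095*np.cos(a)+.025)*1e3).round(1))
"
```

```text
0 0.04 [[420.3 248.1]]
0 0.13 [[452.7 241. ]]
0.05 0.04 [[421.2 248. ]]
0.05 0.13 [[455.7 240.8]]
0.1 0.04 [[422. 248.]]
0.1 0.13 [[458.5 240.6]]
[[346.66814786 221.05798297]
 [355.47420335 296.8083867 ]]
[[424.2303836  240.86695227]] [[440.28233717 232.00285502]]
0.0 174.0 181.1
0.095 182.8 177.4
0.19 191.2 172.8
0.285 199.1 167.5
0.38 206.4 161.4
0.475 213.2 154.7
0.57 219.3 147.4
0.665 224.7 139.5
0.76 229.2 131.1
0.855 233.0 122.4
0.95 236.0 113.3
1.045 238.0 104.0
1.14 239.2 94.5
```

Request:
{"op": "carry_out", "data": {
  "motion": [
    [0.03, 0, 0.002, 0, 0, 0, 1],
    [0.035, 0, 0.001, 0, 0, 0, 1],
    [0.015, 0, 0, 0, 0, 0, 1],
    [0.007, 0, 0, 0, 0, 0, 1],
    [0, 0, 0, 0, 0, 0, 1]
  ]
}}

```text
clock: 13.55
ee_pos: [0.5829, -0.1295, 0.1783]
orientation: [0.477, 0.522, -0.479, 0.52]
wrist_force: [-0.7, 0.3, 0.6]
width: -0.0002
```

Request:
{"op": "carry_out", "data": {
  "motion": [
    [0, 0, 0.008, 0, 0, 0, 1],
    [0, 0, 0.008, 0, 0, 0, 1],
    [0, 0, 0.005, 0, 0, 0, 1],
    [0, 0, 0.005, 0, 0, 0, 1],
    [0, 0, 0.004, 0, 0, 0, 1]
  ]
}}

```text
clock: 14.05
ee_pos: [0.5857, -0.1607, 0.1785]
orientation: [0.477, 0.522, -0.479, 0.52]
wrist_force: [0.7, 0.4, 0.4]
width: -0.0003
```

```bash
python3 -c "
from m import *
st(); c=manip.camera('top'); zoom(c['color'],340,180,160,120,'pics/z12.png')
c=manip.camera('scene'); cv2.imwrite('pics/z13.png',c['color'])"
```

```text
t 14.05 p [ 0.5857 -0.1607  0.1785] board xyz 0.1803 0.0006 0.1785 roterr(tool) [-0.0009  0.0003  0.0028] F [0.67 0.4  0.35] w -0.0003 q [-0.48  0.13 -0.02  1.43 -0.    1.  ]
```

View pics/z12.png

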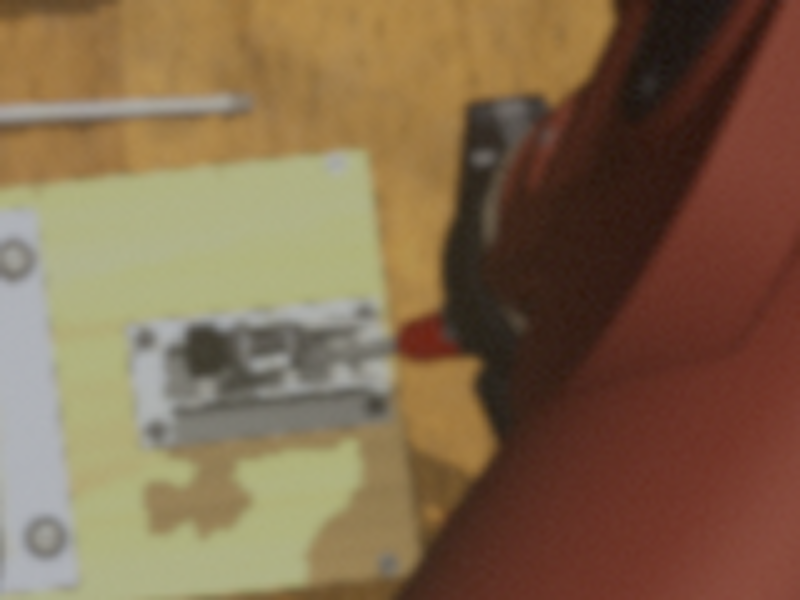

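View pics/z13.png

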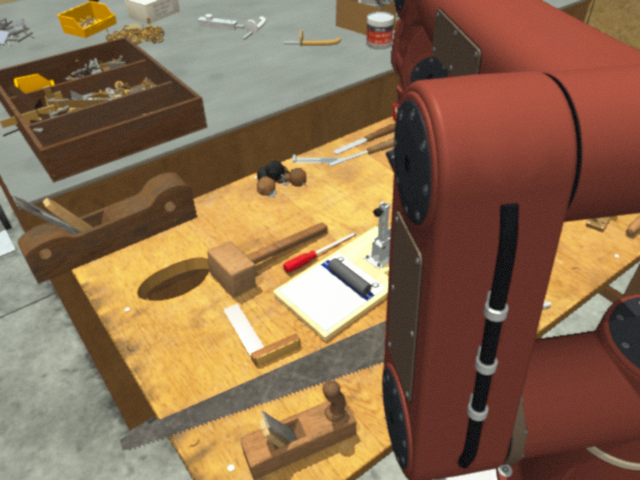

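Request:
{"op": "carry_out", "data": {
  "motion": [
    [0.002, 0, 0.005, 0, 0, 0, 1],
    [0.0035, 0, 0.006, 0, 0, 0, 1],
    [0.003, 0, 0.004, 0, 0, 0, 1],
    [0.0025, 0, 0.004, 0, 0, 0, 1],
    [0.003, 0, 0.0037, 0, 0, 0, 1]
  ]
}}

```text
clock: 14.65
ee_pos: [0.5874, -0.183, 0.1639]
orientation: [0.477, 0.522, -0.479, 0.52]
wrist_force: [-0.1, 1.2, -0.4]
width: 0.0001
```

```bash
python3 -c "
from m import *
st(); c=manip.camera('top'); zoom(c['color'],300,180,200,150,'pics/z14.png')"
```

```text
t 14.65 p [ 0.5874 -0.183   0.1639] board xyz 0.2027 0.0005 0.1639 roterr(tool) [-0.0005  0.      0.0032] F [-0.06  1.17 -0.38] w 0.0001 q [-0.51  0.16 -0.01  1.4  -0.    0.97]
```

View pics/z14.png

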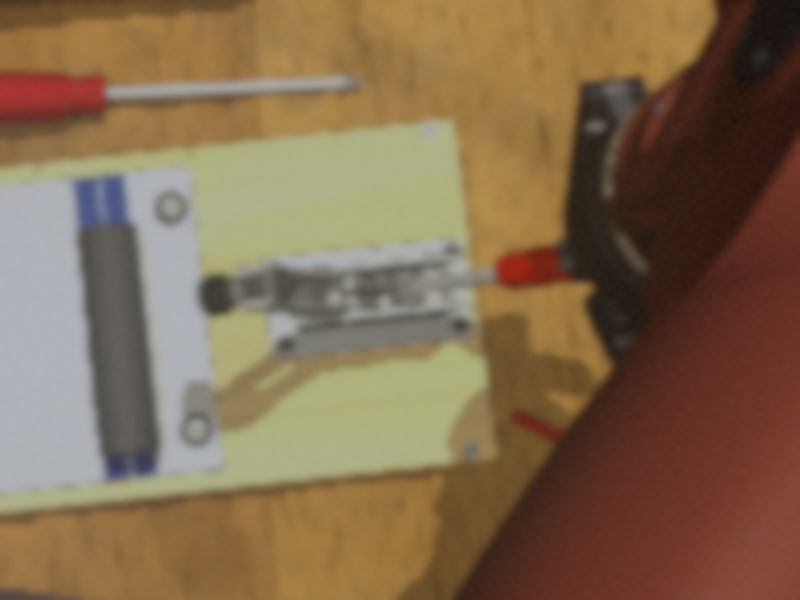

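Request:
{"op": "carry_out", "data": {
  "motion": [
    [0.004, 0, 0.005, 0, 0, 0, 1],
    [0.005, 0, 0.005, 0, 0, 0, 1],
    [0.0055, 0, 0.0045, 0, 0, 0, 1],
    [0.005, 0, 0.004, 0, 0, 0, 1],
    [0.005, 0, 0.0035, 0, 0, 0, 1]
  ]
}}

```text
clock: 15.2
ee_pos: [0.5892, -0.2049, 0.1392]
orientation: [0.477, 0.522, -0.479, 0.52]
wrist_force: [-0.1, 0.5, 0.4]
width: 0.0003
```

Request:
{"op": "carry_out", "data": {
  "motion": [
    [0.005, 0, 0.003, 0, 0, 0, 1],
    [0.005, 0, 0.0025, 0, 0, 0, 1],
    [0.005, 0, 0.002, 0, 0, 0, 1],
    [0.005, 0, 0.002, 0, 0, 0, 1],
    [0.004, 0, 0.001, 0, 0, 0, 1]
  ]
}}

```text
clock: 15.7
ee_pos: [0.5901, -0.215, 0.1153]
orientation: [0.477, 0.522, -0.479, 0.52]
wrist_force: [0.5, 0.9, -0.3]
width: 0.0003
```

```bash
python3 -c "
from m import *
st(); c=manip.camera('top'); zoom(c['color'],300,180,200,150,'pics/z15.png')"
```

```text
t 15.7 p [ 0.5901 -0.215   0.1153] board xyz 0.2348 0.0003 0.1153 roterr(tool) [-0.0004 -0.      0.0031] F [ 0.51  0.92 -0.35] w 0.0003 q [-0.56  0.21 -0.04  1.32 -0.    0.93]
```

View pics/z15.png

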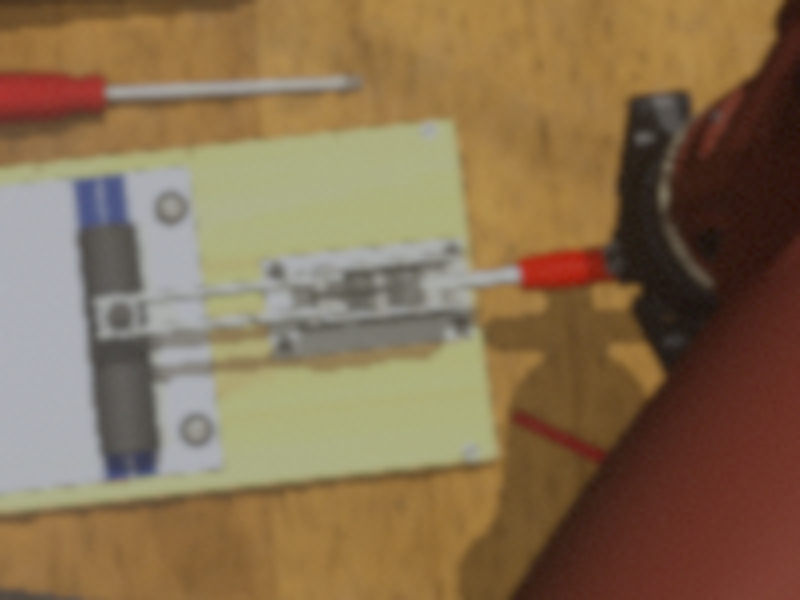

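Request:
{"op": "carry_out", "data": {
  "motion": [
    [0.005, 0, 0.001, 0, 0, 0, 1],
    [0.005, 0, 0.001, 0, 0, 0, 1],
    [0.004, 0, 0.001, 0, 0, 0, 1],
    [0.002, 0, 0, 0, 0, 0, 1],
    [0, 0, 0, 0, 0, 0, 1]
  ]
}}

```text
clock: 16.25
ee_pos: [0.5902, -0.2179, 0.0994]
orientation: [0.477, 0.522, -0.479, 0.52]
wrist_force: [-0.1, 0.0, -0.2]
width: -0.0001
```

```bash
python3 -c "
from m import *
st()"
```

```text
t 16.25 p [ 0.5902 -0.2179  0.0994] board xyz 0.2377 0.0002 0.0994 roterr(tool) [-0.0004 -0.0002  0.0034] F [-0.13  0.01 -0.21] w -0.0001 q [-0.56  0.23 -0.05  1.29 -0.    0.92]
```

Request:
{"op": "carry_out", "data": {
  "motion": [
    [0.0015, 0, 0, 0, 0, 0, 1],
    [0.0015, 0, 0, 0, 0, 0, 1],
    [0.001, 0, 0, 0, 0, 0, 1],
    [0.001, 0, 0, 0, 0, 0, 1],
    [0, 0, 0, 0, 0, 0, 1]
  ]
}}

```text
clock: 16.75
ee_pos: [0.5902, -0.2178, 0.0946]
orientation: [0.477, 0.522, -0.479, 0.52]
wrist_force: [-0.5, 0.1, -0.1]
width: -0.0001
```

```bash
python3 -c "
from m import *
st()"
```

```text
t 16.75 p [ 0.5902 -0.2178  0.0946] board xyz 0.2376 0.0002 0.0946 roterr(tool) [-0.0003 -0.0002  0.0032] F [-0.45  0.13 -0.1 ] w -0.0001 q [-0.56  0.23 -0.06  1.28 -0.    0.92]
```

Request:
{"op": "carry_out", "data": {
  "motion": [
    [0.001, 0, 0, 0, 0, 0, 1],
    [0.001, 0, 0, 0, 0, 0, 1],
    [0, 0, 0, 0, 0, 0, 1],
    [0, 0, 0, 0, 0, 0, 1],
    [0, 0, 0, 0, 0, 0, 1]
  ]
}}

```text
clock: 17.25
ee_pos: [0.5904, -0.2179, 0.0937]
orientation: [0.477, 0.522, -0.479, 0.521]
wrist_force: [-2.8, 1.2, 7.3]
width: 0.0001
```

```bash
python3 -c "
from m import *
st(); c=manip.camera('top'); zoom(c['color'],300,180,200,150,'pics/z16.png')
c=manip.camera('scene'); cv2.imwrite('pics/z17.png',c['color'])"
```

```text
t 17.25 p [ 0.5904 -0.2179  0.0937] board xyz 0.2377 0.0004 0.0937 roterr(tool) [-0.0003  0.0003  0.0027] F [-2.84  1.24  7.27] w 0.0001 q [-0.56  0.23 -0.06  1.28 -0.    0.92]
```

View pics/z16.png

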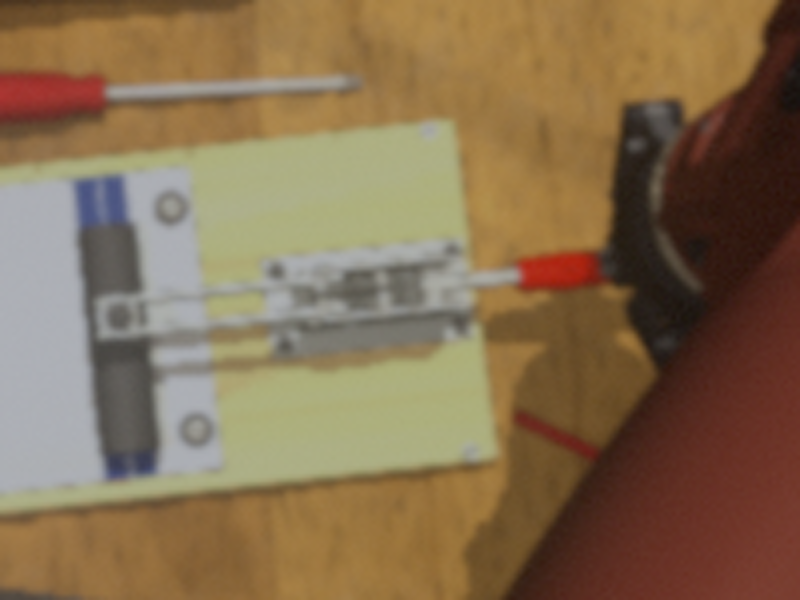

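Firm resistance (about 7 N) at the depth where the stop should be. I'll lift off straight up and look.

Request:
{"op": "carry_out", "data": {
  "motion": [
    [-0.005, 0, 0, 0, 0, 0, 1],
    [-0.02, 0, 0, 0, 0, 0, 1],
    [-0.04, 0, 0, 0, 0, 0, 1],
    [-0.045, 0, 0, 0, 0, 0, 1],
    [-0.045, 0, 0, 0, 0, 0, 1]
  ]
}}

```text
clock: 17.85
ee_pos: [0.5904, -0.2176, 0.2493]
orientation: [0.477, 0.522, -0.479, 0.52]
wrist_force: [1.1, 0.3, -0.3]
width: 0.0001
```

Request:
{"op": "carry_out", "data": {
  "motion": [
    [0, -0.02, 0.04, 0, 0, 0, 1],
    [0, -0.02, 0.045, 0, 0, 0, 1],
    [0, -0.02, 0.045, 0, 0, 0, 1],
    [0, -0.02, 0.045, 0, 0, 0, 1],
    [0, -0.02, 0.045, 0, 0, 0, 1]
  ]
}}

```text
clock: 18.35
ee_pos: [0.5092, -0.4474, 0.2483]
orientation: [0.477, 0.522, -0.479, 0.521]
wrist_force: [0.6, -0.4, -0.3]
width: -0.0001
```

```bash
python3 -c "
from m import *
st(); c=manip.camera('top'); zoom(c['color'],240,180,240,150,'pics/z18.png')
bar(c,rt=118,rows=list(range(242,253))+list(range(279,293)))
print([ (q,proj(c,O+X*(.15+.13*np.cos(1.12-q))+Z*(.062+.13*np.sin(1.12-q))).round(1)) for q in (1,1.12,1.15)])
c=manip.camera('scene'); zoom(c['color'],240,150,240,180,'pics/z19.png')
print([ (q,((proj(c,O+X*(.15+.13*np.cos(1.12-q))+Z*(.062+.13*np.sin(1.12-q)))-[240,150])*800/240).round(1)) for q in (.9,1,1.12,1.15)])"
```

```text
t 18.35 p [ 0.5092 -0.4474  0.2483] board xyz 0.4593 -0.1003 0.2483 roterr(tool) [-0.0002  0.0003  0.0027] F [ 0.63 -0.36 -0.34] w -0.0001 q [-0.91  0.35  0.36  1.58 -0.    0.57]
slope 0.0827 skew -0.0039 res 0.00021 width 0.0297
xb near/mid/far mm: [np.float64(0.47), np.float64(0.66), np.float64(0.86)] left-edge-based [np.float64(0.45), np.float64(0.85), np.float64(1.24)]
[(1, array([[477.5, 242.7]])), (1.12, array([[475.6, 243.5]])), (1.15, array([[474.9, 243.7]]))]
[(0.9, array([[639. , 170.7]])), (1, array([[638.9, 183.6]])), (1.12, array([[637.1, 200.1]])), (1.15, array([[636.4, 204.4]]))]
```

View pics/z18.png

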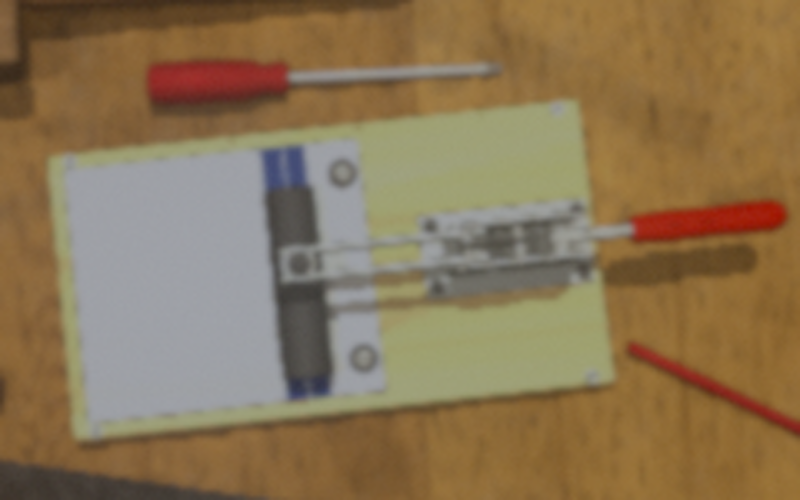

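View pics/z19.png

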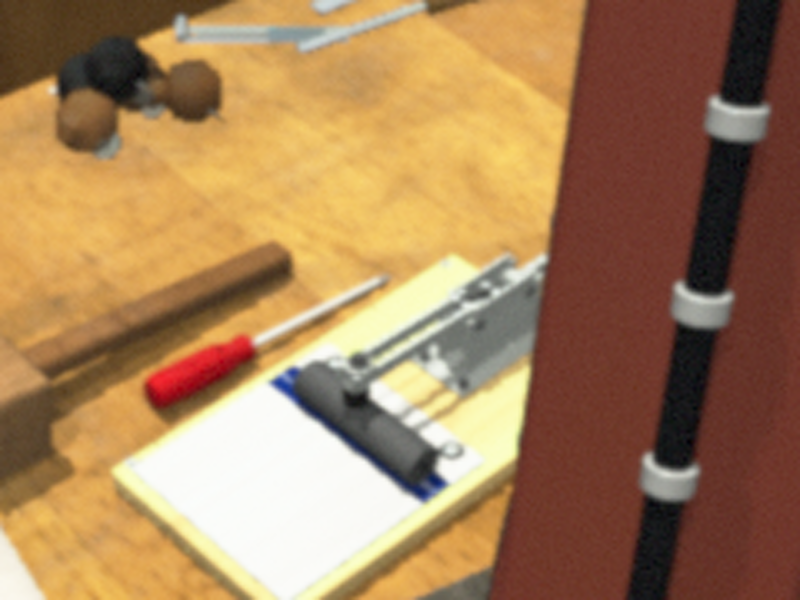

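Request:
{"op": "carry_out", "data": {
  "motion": [
    [0, -0.045, 0.015, 0.06, 0, 0, 1],
    [0, -0.045, 0.015, 0.06, 0, 0, 1],
    [0, -0.045, 0.015, 0.06, 0, 0, 1],
    [0, -0.045, 0.015, 0.06, 0, 0, 1],
    [0, -0.03, 0.01, 0, 0, 0, 1]
  ]
}}

```text
clock: 18.95
ee_pos: [0.2967, -0.5104, 0.2489]
orientation: [-0.537, -0.46, 0.539, -0.459]
wrist_force: [1.0, -0.3, 0.1]
width: 0.0
```

```bash
python3 -c "
from m import *
st()
c=manip.camera('scene'); zoom(c['color'],300,160,180,135,'pics/z20.png'); k=800/180
print([ (q,r,((proj(c,O+X*(.15+r*np.cos(1.12-q))+Z*(.062+r*np.sin(1.12-q)))-[300,160])*k).round(1)) for q in (1.05,1.12,1.15) for r in (.04,.13)])"
```

```text
t 18.95 p [ 0.2967 -0.5104  0.2489] board xyz 0.5038 -0.3175 0.2489 roterr(tool) [-0.2436  0.0007  0.0032] F [ 0.95 -0.26  0.06] w 0.0 q [-1.26  0.07  0.05  1.55 -0.    0.46]
[(1.05, 0.04, array([[470.6, 292.2]])), (1.05, 0.13, array([[584.5, 209.4]])), (1.12, 0.04, array([[470.3, 296.2]])), (1.12, 0.13, array([[582.8, 222.4]])), (1.15, 0.04, array([[470. , 297.9]])), (1.15, 0.13, array([[581.9, 228.1]]))]
```

View pics/z20.png

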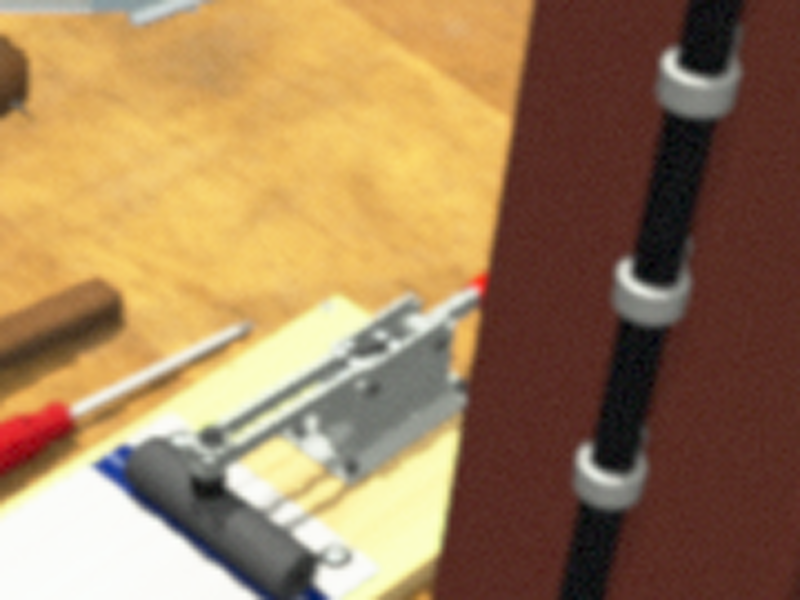

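Request:
{"op": "carry_out", "data": {
  "motion": [
    [0, -0.04, 0.015, 0.06, 0, 0, 1],
    [0, -0.04, 0.015, 0.06, 0, 0, 1],
    [0, -0.04, 0.015, 0, 0, 0, 1],
    [0, -0.03, 0.01, 0, 0, 0, 1],
    [0, 0, 0, 0, 0, 0, 1]
  ]
}}

```text
clock: 19.5
ee_pos: [0.1379, -0.5303, 0.2494]
orientation: [-0.563, -0.427, 0.565, -0.425]
wrist_force: [0.5, 0.4, -0.5]
width: 0.0
```

```bash
python3 -c "
from m import *
st()
c=manip.camera('scene'); zoom(c['color'],300,160,180,135,'pics/z21.png'); c=manip.camera('top');bar(c,rt=118,rows=list(range(242,253))+list(range(279,293)))"
```

```text
t 19.5 p [ 0.1379 -0.5303  0.2494] board xyz 0.5099 -0.4773 0.2494 roterr(tool) [-0.3638  0.001   0.0036] F [ 0.54  0.4  -0.51] w 0.0 q [-1.55 -0.06 -0.08  1.55 -0.    0.29]
slope 0.0827 skew -0.0039 res 0.00021 width 0.0297
xb near/mid/far mm: [np.float64(0.48), np.float64(0.67), np.float64(0.86)] left-edge-based [np.float64(0.43), np.float64(0.83), np.float64(1.23)]
```

View pics/z21.png

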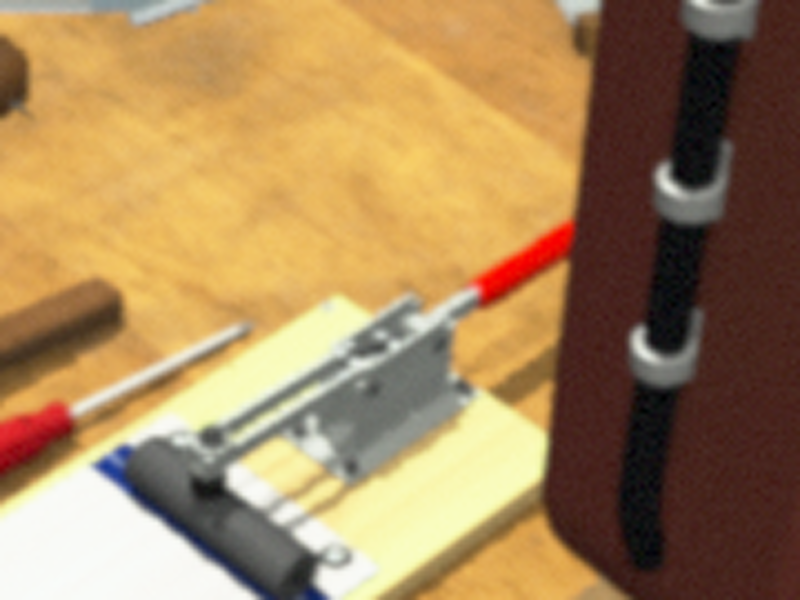

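The grip's slope in the scene view (about -0.61) fits the fully clamped prediction (-0.66 at 1.12 rad, -0.62 at 1.15). Handing in.

```bash
python3 -c "
from cell import manip
print(manip.job_done())"
```

```text
the job is handed in; nothing more can be done
None
```

The bar is on the scribed line, the clamp is closed on it, and the job is handed in at about 19.6 s of the 61 s allowed. I rolled the bar there with three pushes of two spread fingertips, backing off to look after each. I then shut the gripper and pushed the red handle down along its arc, and drew the arm clear.

**Bar on the line:**
- In the last top view, with the clamp on and nothing touching it, the bar's middle is about 0.7 mm past the line and it is about 0.004 rad askew.
- Before clamping I measured about 0.3 mm and 0.007 rad. After the fingers left but before the clamp touched it, a second look gave 0.6 mm and 0.004 rad under changed lighting. The difference may be measurement error rather than movement.

**Handle down:**
- I felt firm resistance of about 7 N at the depth where the stop should be, about 1.15 rad.
- After release, the grip's slope in the scene view was about -0.61. That is nearest the value predicted for the stop (-0.62 at 1.15 rad; -0.66 at 1.12).
- The arm hid the last part of the grip in that view.

**Clamp foot:** It sits on the bar in both views. I could not measure how hard it presses.

**Other tools:** The planned paths kept clear of them. I compared no before and after positions; the screwdriver and pencil look unmoved in the top view. I did not re-check the try square and most of the mallet after the work.

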